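# Unlock and park the press's counterweighted hold-down arm

### The arm

A 7-joint arm with a two-finger parallel gripper is mounted at the origin on the work surface. World frame = base frame: x ahead of the robot, y to its left, z up, the work surface at z = 0. Lengths are in m, angles in degrees, forces in N, time in s.
With the tool pointing down it reaches from about 0.425 to 0.95 m from the base axis. Payload 4.7 kg.
Tool frame: the origin (TCP) lies at the very end of the fingers, on their centre line; the grasp point (between the pads) lies 19 mm behind it; z points along the fingers, y is the line along which they close (so a half turn about z gives the same grasp; the last joint's range is limited). The gripper opens to 87 mm and grips with 3 to 60 N. Pads are 19 mm wide; open, the fingers measure 117 mm over their backs; the gripper's body (75 mm by 190 mm) begins 51 mm behind the grasp point.
Start: joints at [67.959, 26.849, -2.785, 87.806, 1.381, 65.374, -4.715], TCP at [0.235, -0.633, 0.223] pointing down, gripper open.
Joint ranges: [-148.3, 148.3], [-19.14, 114.17], [-79.39, 73.82], [5.75, 140.21], [-59.74, 239.74], [12.07, 113.84], [-152.46, 152.46]. Speed limits (degrees/s): [147.25, 147.25, 180, 180, 180, 180, 180].

### API

Orientations are given as [roll, pitch, yaw] about the fixed x, y, z axes, in that order (R = Rz(yaw) Ry(pitch) Rx(roll)).
In Python, from station import bot gives the robot as it stands.
- The arm moves only by the tool step_arm, never from a script. Its argument "series" is a list of rows, each a list of 6 numbers: the shift along the tool's x, y, z in cm, then the turn, a rotation vector about the tool's x, y, z in rad. A call has 1 to 20 rows; each row is the pose to reach, as a shift and turn from the pose commanded when the call began, along the tool's axes at that moment; what a row does not reach only later rows make up. A row lasts 1/10 s, in which the tool goes at most 50 mm and 8.59 degrees, less where a joint would pass 70% of its speed; a pose out of reach is approached as far as the arm can. A call with a gripper value outside its range is refused whole. "claw" is the opening, from 0 (shut) to 1 (fully open), set as the call begins (left out, the last holds). The fingers move at their own pace and stop on an object; "force" is the grip in N (left out, the last holds). Time passes only in rows, so rows that repeat a pose let the fingers close. It gives the time, the measured TCP pose, the force, the opening and the grip force at its end, in the units of the state.
- bot.read_state(): the state, without advancing time (a new reading comes with each control period).
- bot.grab_frame(name): name is "side" or "top"; returns a dict with "frame" (384x512x3 uint8, red, green, blue), "depth" (384x512 float32, m along the optical axis (not along the pixel's ray), 0 where there is no reading), "fx", "fy", "cx", "cy" (pixels), "T" (4x4, takes a point from camera to world coordinates). Camera axes: x right, y down, z forward; pixel columns grow to the right and rows downward; lengths in m; the calibration is good to about 2 mm. A picture is of the moment at which its call begins.
- bot.hand_in(): hands the job in; it is judged then, once.
The state is a dict: "time": time; "joint_positions": joint angles; "joint_velocities": joint speeds; "effort": joint torques, N m; "eef_pos": TCP position; "tcp_rot": TCP orientation; "contact_force": force on the tool from outside, world axes, zero at the start; "torque": the same for the moment, N m; "finger_gap": finger opening in m; "grasp_force": force on a finger pad.
Only numpy, scipy, OpenCV 4.12 (cv2) and the standard library are available. Lean on these libraries where they do the work, as an engineer would, in place of code of your own. Each camera call takes 0.05 s, during which the arm holds its last target. There are 200 camera calls.

### The job

Open the press fixture for unloading: draw the lock bolt fully back to the end of its travel, then take the hold-down arm by its grip bar with a light grip, lift it past its balance point and keep hold of it until you feel it come up against the stop rod of its rest; hold it there a moment and only then let go, so that it leans there open by itself. The rod is set to a different reach each time: feel for it and do not press the arm hard against it, do not fling the arm or let it fall or slam, and leave the other things lying around undisturbed.

Things in the scene. Friction and masses are not known exactly. Their poses are not given: they have to be found in the camera images.
- fixture: press fixture fixed to the table, place and yaw vary: black box with white deck, x -110 (front, robot side) to +150, y -190 to +190, 65 mm high. Origin on the table right below the hinge's middle; x to the back, y along the hinge. On the deck, mm: nest block 90 x 80 at (-50, 0), top 87; hinge lugs at y -73 and +73, |x| < 17, top 155; posts of 28 diameter at (115, -150) and (115, 150), top 185
- hinge (a point): the middle of the arm's hinge axis, 140 mm above the table, fixed to the fixture; its axes are the fixture's
- swingarm (a joint): hold-down arm's angle, rad: 0 = down (level, pointing to the fixture's -x; its start), pi/2 = upright, more = leaning back. Turns about the fixture's +y through point hinge, freely. Steel fork: side plates 8 mm thick, 20 high at y -55 and +55; cross beam with a foot 50 mm from the hinge. Balances at 0.6 to 0.85 rad: below it falls shut, beyond it falls open; needs about 2 N at the bar
- grip_bar (a point): middle of the grip bar, moving with the arm: round steel bar of 12 mm diameter along the fixture's y, 102 mm free between the side plates, 145 mm from the hinge axis; 140 mm above the table when the arm is down. Axes turn with the arm. Pinched from above it can turn between the fingers; free for 50 mm behind it and 50 mm below
- bolt (a joint): travel of the lock bolt, m: 0 = locked (12 mm rod 2 mm above the arm's +y side plate, blocking it; starts within 5 mm of this), 0.034 = fully back, a hard stop. Slides along the fixture's +y, 2.5 N friction plus slight damping, stays where left. It runs in two guides 12 mm thick (y) by 26 (x) at fixture x -60, y 84 and 171, top 173 mm
- bolt_knob (a point): top centre of the bolt's knob: upright steel pin of 12 mm diameter, standing 45 mm above the rod's centre line. Locked: fixture x -60, y 106, z 203 mm
- rest: the rest: aluminium bracket on the deck, 30 (x) by 24 (y) mm at fixture x 88, y -55, top 225 mm, carrying a level steel stop rod, 12 mm diameter, along x at 205 mm height, pointing at the rear edge of the arm's -y side plate. The reach of its tip varies and is not reported: it stops the arm anywhere from 1.2 to 2.1 rad. Rigid; a push at the grip bar acts on it 2.2 times. Origin as the fixture's
- counterweight: the arm's counterweight, turning with it: dark steel cylinder 44 mm in diameter and 50 mm long (along y), about 0.6 kg (varies), on two straps; with the arm down its centre is 10 mm behind and 55 mm above the hinge axis. Origin at the middle of the hinge axis; axes turn with the arm
- clip_a: bystander: copper U-shaped clip 30 x 30 x 5 mm on the table in front of the fixture; origin under its centre
- clip_b: bystander: a like clip on the table in front of the fixture
- clip_c: bystander: a like clip on the fixture's deck, on its -y side
- gauge: bystander: steel block 50 x 30 x 20 mm on the deck, on its -y side behind; origin under its centre
- driver: bystander: screwdriver lying on the table to the robot's right
- bottle: bystander: white plastic bottle, 52 mm diameter, 130 mm high, on the table to the robot's left
- tape: bystander: orange ring of 90 mm diameter, 20 mm high, on the table to the robot's right

How it is judged (in metres and radians):
On the way, in this order (a step that is already met when the one before it is completed fails the run):
1. the lock bolt is drawn fully back while the arm is still down (value of joint bolt above 0.03 m and value of joint swingarm below 0.1 rad), for 0.2 s.
2. the arm, past its balance point and still held by the fingers, leans on the stop rod of the rest (contact force between each of the fingers, rest and swingarm above 0.5 N and value of joint swingarm above 1.05 rad), for 0.06 s.
At the end, for the whole second after the job is handed in: The bolt is drawn back more than 30 mm of its 34 mm; the arm stands beyond 1.05 rad, at rest (below 0.05 rad/s), leaning on the stop rod of the rest by its own weight (more than 0.5 N), and the fingers do not touch it (value of joint bolt above 0.03 m and value of joint swingarm above 1.05 rad and velocity of joint swingarm between -0.05 and 0.05 rad/s and contact force between rest and swingarm above 0.5 N and contact force between the fingers and swingarm below 0.1 N).
It fails at once if the arm is pressed or slammed against its rest with more than 25 N (contact force between rest and anything else above 25 N).
It fails at once if the arm is flung or falls open: faster than 2 rad/s (velocity of joint swingarm above 2 rad/s).
It fails at once if the arm falls shut: faster than 2 rad/s (velocity of joint swingarm below -2 rad/s).
It fails at once if the arm is forced against the locked bolt with more than 15 N (contact force between bolt and swingarm above 15 N).
It fails at once if a bystander is moved more than 30 mm (distance of any of clip_a, clip_b, clip_c, gauge, driver, bottle, tape from where it was at the start of the episode above 0.03 m).
It also fails if it takes over 72 s, if anything falls off the work surface, if the arm or the gripper's body presses on something with over 40 N, if the wrist force passes 120 N, or if a joint passes its speed limit or range.

## Working session

There is one attempt and no reset: what is moved stays moved. The work goes in short steps, Python scripts to look and compute and a tool call to move; the robot and the scene stay as the last step left them, time stands still between calls to the robot, and variables do not carry over. Pictures are saved under pics/ and viewed, at most 10 in all, crops included, and the job is handed in when it is done.

Besides the shell and the picture viewer there is one more tool, called by a JSON object that holds its "op" and its "data", one argument or row to a line. step_arm: Moves the arm, as the interface text tells. Its arguments: {"type":"object","properties":{"series":{"type":"array"},"claw":{"type":"number"},"force":{"type":"number"}},"required":["series"]}

```bash
mkdir -p pics; ls
python3 - <<'E'
from station import bot
import cv2,numpy as np
s=bot.read_state();print({k:np.round(v,3).tolist() for k,v in s.items()})
for n in("side","top"):
    f=bot.grab_frame(n);np.savez(f"pics/{n}0.npz",**f)
    cv2.imwrite(f"pics/{n}0.png",f["frame"][...,::-1]);print(n,f["fx"],f["cx"],f["cy"],np.round(f["T"],3).tolist())
E
```

```text
pics
{'time': 0.0, 'joint_positions': [67.957, 26.897, -2.783, 87.874, 1.381, 65.373, -4.715], 'joint_velocities': [0.021, 0.104, 0.059, -0.063, 0.061, 0.121, 0.008], 'effort': [0.0, -50.797, -0.08, -23.616, -0.061, 0.038, 0.0], 'eef_pos': [0.235, -0.632, 0.222], 'tcp_rot': [-179.89, 0.004, 20.389], 'contact_force': [0.146, -0.629, 0.072], 'torque': [0.016, -0.0, 0.016], 'grasp_force': 0.0, 'finger_gap': 0.087}
side 444.20289015825034 256.9700024588628 187.09229681581547 [[-0.842, -0.31, 0.442, -0.019], [-0.539, 0.45, -0.711, 0.889], [0.021, -0.837, -0.546, 0.816], [0.0, 0.0, 0.0, 1.0]]
top 492.98529716945507 254.9805870684212 188.8486598250078 [[0.025, -0.984, 0.177, 0.298], [-1.0, -0.023, 0.011, -0.016], [-0.007, -0.177, -0.984, 1.599], [0.0, 0.0, 0.0, 1.0]]
```

View pics/top0.png

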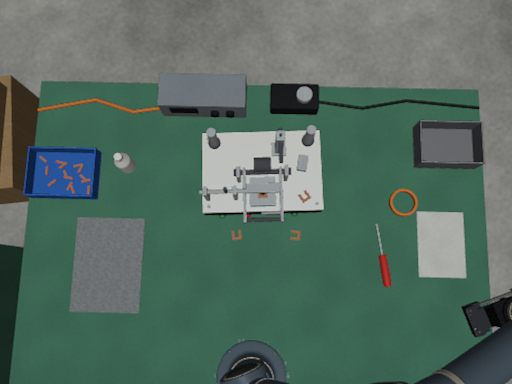

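View pics/side0.png

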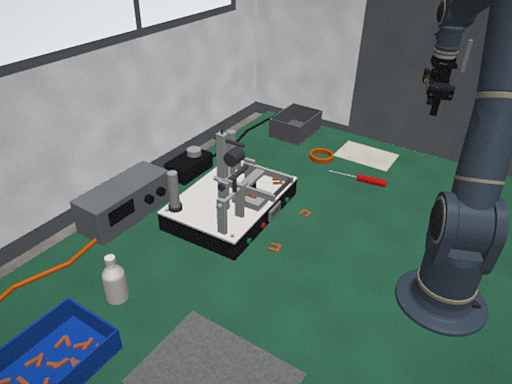

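The top view shows the fixture deck at about (201–323, 130–214), the bolt and guides on the left at (205–240, 190), the arm's grip bar near (263, 219), the rest at (280, 140), and the clips at (237, 235), (295, 235) and (304, 197). The side view shows the same layout from the left rear. Next I'll measure the fixture pose.

```bash
cat > h.py <<'E'
import numpy as np,cv2
def cloud(f):
    d=f["depth"];v,u=np.indices(d.shape)
    p=np.stack([(u-f["cx"])/f["fx"]*d,(v-f["cy"])/f["fy"]*d,d],-1)
    T=f["T"];w=p@T[:3,:3].T+T[:3,3];w[d==0]=np.nan
    return w
E
python3 - <<'E'
from h import *
P=[]
for n in("top","side"):
    f=np.load(f"pics/{n}0.npz");w=cloud(f);z=w[...,2]
    r=f["frame"].astype(int)
    m=(abs(z-.065)<.012)&(r.min(-1)>140)&(abs(w[...,0]-.5)<.3)&(abs(w[...,1])<.35)
    c=w[m];print(n,m.sum(),np.median(c[:,2]))
    rect=cv2.minAreaRect(c[:,:2].astype(np.float32)*1000);print(rect,cv2.boxPoints(rect).tolist())
    P.append(w)
    if n=="top":
        b=cv2.boxPoints(rect)/1000
        # long edge dir -> fixture y
        e=[b[1]-b[0],b[2]-b[1]];y=max(e,key=np.linalg.norm);y=y/np.linalg.norm(y);y=y*np.sign(y[1])
        x=np.array([y[1],-y[0]]);ctr=np.array(rect[0])/1000;o=ctr-.020*x
        print("yaw",np.degrees(np.arctan2(x[1],x[0])),"origin",o)
R=np.stack([x,y],1)
for n,w in zip(("top","side"),P):
    q=(w[...,:2]-o)@R;X,Y,Z=q[...,0],q[...,1],w[...,2]
    def s(t,m):
        print(n,t,m.sum(),np.round([np.nanmedian(X[m]),np.nanmedian(Y[m]),np.nanmedian(Z[m]),np.nanmin(Y[m]),np.nanmax(Y[m]),np.nanmax(Z[m])],4) if m.sum() else '')
    s("post+ (115,150,185)",(abs(X-.115)<.03)&(abs(Y-.15)<.03)&(Z>.178)&(Z<.2))
    s("post- (115,-150,185)",(abs(X-.115)<.03)&(abs(Y+.15)<.03)&(Z>.178)&(Z<.2))
    s("knob (-60,106,203)",(abs(X+.06)<.025)&(abs(Y-.106)<.03)&(Z>.19))
    s("bar (-145,0,146)",(abs(X+.145)<.03)&(abs(Y)<.04)&(Z>.12)&(Z<.17))
    s("rest top (88,-55,225)",(abs(X-.088)<.03)&(abs(Y+.055)<.03)&(Z>.215))
    s("rod z205",(X<.07)&(X>-.05)&(abs(Y+.055)<.02)&(Z>.195)&(Z<.22))
    m=(X<.07)&(X>-.05)&(abs(Y+.055)<.02)&(Z>.195)&(Z<.22)
    if m.sum():print("rod tip x",np.nanmin(X[m]))
    s("cw",(abs(X-.01)<.035)&(abs(Y)<.03)&(Z>.18))
E
```

```text
top 6623 0.06518990892880883
((633.4152221679688, -17.230712890625), (265.2863464355469, 379.095703125), 2.6253626346588135) [[492.22900390625, 166.0424346923828], [509.593505859375, -212.6553497314453], [774.6014404296875, -200.5038604736328], [757.2369384765625, 178.1939239501953]]
yaw 2.6253507 origin [ 0.61343621 -0.01814681]
side 3353 0.06490475088134984
((635.5125122070312, -15.657257080078125), (264.33197021484375, 384.502685546875), 3.097203016281128) [[493.1522521972656, 169.17233276367188], [513.9268798828125, -214.76870727539062], [777.872802734375, -200.48684692382812], [757.09814453125, 183.45419311523438]]
top post+ (115,150,185) 69 [0.115  0.1514 0.1846 0.1393 0.1631 0.1951]
top post- (115,-150,185) 76 [ 0.1168 -0.1482  0.1845 -0.1618 -0.1345  0.1913]
top knob (-60,106,203) 16 [-0.0594  0.1101  0.2022  0.1044  0.1159  0.2066]
top bar (-145,0,146) 107 [-0.1439 -0.0007  0.145  -0.0393  0.0379  0.1536]
top rest top (88,-55,225) 91 [ 0.0884 -0.0523  0.2244 -0.064  -0.0427  0.2427]
top rod z205 82 [ 0.0398 -0.0536  0.21   -0.0598 -0.0478  0.2191]
rod tip x 0.012104444873134654
top cw 264 [ 0.0064  0.0017  0.2125 -0.024   0.0255  0.227 ]
side post+ (115,150,185) 65 [0.1136 0.1551 0.1844 0.1403 0.1659 0.1881]
side post- (115,-150,185) 40 [ 0.1163 -0.1448  0.1837 -0.1621 -0.1316  0.1865]
side knob (-60,106,203) 25 [-0.0601  0.1136  0.1987  0.1065  0.1182  0.2045]
side bar (-145,0,146) 86 [-0.1457  0.0039  0.1442 -0.0395  0.0397  0.148 ]
side rest top (88,-55,225) 73 [ 0.0861 -0.049   0.2235 -0.0681 -0.038   0.2375]
side rod z205 72 [ 0.0381 -0.0496  0.208  -0.0589 -0.0453  0.2121]
rod tip x 0.012276133772778482
side cw 295 [ 0.0032  0.0179  0.2047 -0.0259  0.0298  0.2192]
```

{"op": "step_arm", "data": {
  "series": [
    [0, 0, -5, 0, 0, 0],
    [54.6, -56.8, -7.8, 0, 0, -1.264],
    [54.6, -56.8, -7.8, 0, 0, -1.264],
    [54.6, -56.8, -7.8, 0, 0, -1.264],
    [54.6, -56.8, -7.8, 0, 0, -1.264],
    [54.6, -56.8, -7.8, 0, 0, -1.264],
    [54.6, -56.8, -7.8, 0, 0, -1.264],
    [54.6, -56.8, -7.8, 0, 0, -1.264],
    [54.6, -56.8, -7.8, 0, 0, -1.264],
    [54.6, -56.8, -7.8, 0, 0, -1.264],
    [54.6, -56.8, -7.8, 0, 0, -1.264],
    [54.6, -56.8, -7.8, 0, 0, -1.264],
    [54.6, -56.8, -7.8, 0, 0, -1.264],
    [54.6, -56.8, -7.8, 0, 0, -1.264],
    [54.6, -56.8, -7.8, 0, 0, -1.264],
    [54.6, -56.8, -7.8, 0, 0, -1.264],
    [54.6, -56.8, -7.8, 0, 0, -1.264],
    [54.6, -56.8, -7.8, 0, 0, -1.264],
    [54.6, -56.8, -7.8, 0, 0, -1.264],
    [54.6, -56.8, -7.8, 0, 0, -1.264]
  ],
  "claw": 0.6
}}

```text
time: 2.1
eef_pos: [0.5488, 0.0882, 0.3]
tcp_rot: [-179.9, 0.1, 92.7]
contact_force: [-0.1, 0.3, 0.1]
finger_gap: 0.0523
grasp_force: 0.0
```

{"op": "step_arm", "data": {
  "series": [
    [0.2, 0, 3, 0, 0, 0],
    [0.2, 0, 6, 0, 0, 0],
    [0.2, 0, 9, 0, 0, 0],
    [0.2, 0, 11, 0, 0, 0],
    [0.2, 0, 12, 0, 0, 0],
    [0.2, 0, 12, 0, 0, 0]
  ]
}}

```text
time: 2.7
eef_pos: [0.5483, 0.0902, 0.1795]
tcp_rot: [-179.9, 0.1, 92.7]
contact_force: [-0.4, 0.5, -0.6]
finger_gap: 0.0523
grasp_force: 0.0
```

{"op": "step_arm", "data": {
  "series": [
    [0, 0, 0, 0, 0, 0],
    [0, 0, 0, 0, 0, 0],
    [0, 0, 0, 0, 0, 0],
    [0, 0, 0, 0, 0, 0],
    [0, 0, 0, 0, 0, 0],
    [0, 0, 0, 0, 0, 0]
  ],
  "claw": 0,
  "force": 20
}}

```text
time: 3.3
eef_pos: [0.5491, 0.0919, 0.1807]
tcp_rot: [180.0, 0.0, 92.8]
contact_force: [0.5, -0.7, 0.1]
finger_gap: 0.0123
grasp_force: 1.3
```

{"op": "step_arm", "data": {
  "series": [
    [0.5, 0, 0, 0, 0, 0],
    [1, 0, 0, 0, 0, 0],
    [1.5, 0, 0, 0, 0, 0],
    [2, 0, 0, 0, 0, 0],
    [2.5, 0, 0, 0, 0, 0],
    [2.8, 0, 0, 0, 0, 0],
    [3, 0, 0, 0, 0, 0],
    [3, 0, 0, 0, 0, 0]
  ]
}}

```text
time: 4.1
eef_pos: [0.5478, 0.1222, 0.1807]
tcp_rot: [180.0, -0.0, 92.8]
contact_force: [1.8, -1.5, 2.1]
finger_gap: 0.0113
grasp_force: 20.0
```

{"op": "step_arm", "data": {
  "series": [
    [0.2, 0, 0, 0, 0, 0],
    [0.4, 0, 0, 0, 0, 0],
    [0.6, 0, 0, 0, 0, 0],
    [0.6, 0, 0, 0, 0, 0]
  ]
}}

```text
time: 4.5
eef_pos: [0.5478, 0.1224, 0.1806]
tcp_rot: [-179.9, 0.5, 92.6]
contact_force: [0.6, -12.1, 6.5]
finger_gap: 0.0111
grasp_force: 20.0
```

{"op": "step_arm", "data": {
  "series": [
    [-0.5, 0, 0, 0, 0, 0],
    [-0.5, 0, 0, 0, 0, 0],
    [-0.5, 0, 0, 0, 0, 0],
    [-0.5, 0, 0, 0, 0, 0]
  ],
  "claw": 0.6
}}

```text
time: 4.9
eef_pos: [0.547, 0.124, 0.1804]
tcp_rot: [-180.0, -0.1, 92.9]
contact_force: [0.2, -0.1, 0.4]
finger_gap: 0.0356
grasp_force: 0.0
```

{"op": "step_arm", "data": {
  "series": [
    [0, 0, -4, 0, 0, 0],
    [0, 0, -8, 0, 0, 0],
    [-3, -3, -10, 0, 0, 0],
    [-11.5, -8, -10, 0, 0, 0],
    [-11.5, -8, -10, 0, 0, 0],
    [-11.5, -8, -10, 0, 0, 0]
  ]
}}

```text
time: 5.5
eef_pos: [0.4707, -0.002, 0.2801]
tcp_rot: [-179.9, 0.2, 92.2]
contact_force: [0.4, -0.9, 0.5]
finger_gap: 0.0524
grasp_force: 0.0
```

Run:
```python
from h import *
from station import bot
o=np.array([.614,-.0165]);a=np.radians(2.8);x=np.array([np.cos(a),np.sin(a)]);y=np.array([-x[1],x[0]]);R=np.stack([x,y],1)
for n in("top","side"):
    f=bot.grab_frame(n);w=cloud(f);q=(w[...,:2]-o)@R;X,Y,Z=q[...,0],q[...,1],w[...,2]
    m=(abs(X+.06)<.02)&(abs(Y-.125)<.04)&(Z>.18)&(Z<.215)
    print(n,m.sum(),np.median(Y[m]),Y[m].min(),Y[m].max(),np.median(X[m]))
s=bot.read_state();print(s["eef_pos"],((s["eef_pos"][:2]-o)@R))
cv2.imwrite("pics/side1.png",cv2.resize(f["frame"][100:260,130:330,::-1],None,fx=4,fy=4)[:600])
```

```text
top 19 0.13763524615254263 0.13336331253556394 0.14356181669880133 -0.06121808294173424
side 47 0.1428014779025801 0.1318398126492422 0.14771342497477402 -0.06072855478782754
[0.47289549 0.00363792 0.28067772] [-0.13995232  0.0270068 ]
```

View pics/side1.png

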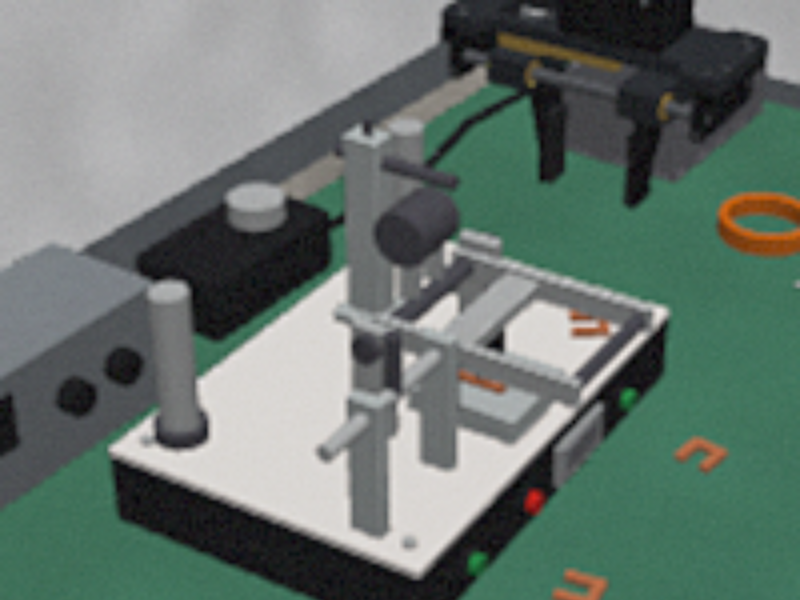

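{"op": "step_arm", "data": {
  "series": [
    [-2.7, -0.5, 4, 0, 0, 0],
    [-2.7, -0.5, 8, 0, 0, 0],
    [-2.7, -0.5, 11, 0, 0, 0],
    [-2.7, -0.5, 14, 0, 0, 0],
    [-2.7, -0.5, 15.5, 0, 0, 0],
    [-2.7, -0.5, 16, 0, 0, 0],
    [-2.7, -0.5, 16, 0, 0, 0]
  ]
}}

```text
time: 6.3
eef_pos: [0.4699, -0.0215, 0.1202]
tcp_rot: [-180.0, -0.1, 93.0]
contact_force: [0.7, -0.0, 0.2]
finger_gap: 0.0517
grasp_force: 0.0
```

{"op": "step_arm", "data": {
  "series": [
    [0, 0, 0, 0, 0, 0],
    [0, 0, 0, 0, 0, 0],
    [0, 0, 0, 0, 0, 0],
    [0, 0, 0, 0, 0, 0],
    [0, 0, 0, 0, 0, 0],
    [0, 0, 0, 0, 0, 0],
    [0, 0, 0, 0, 0, 0]
  ],
  "claw": 0,
  "force": 8
}}

```text
time: 7.0
eef_pos: [0.4701, -0.0232, 0.1207]
tcp_rot: [179.9, 0.0, 92.8]
contact_force: [1.9, -0.4, 0.0]
finger_gap: 0.0112
grasp_force: 8.0
```

Run:
```python
from h import *
from station import bot
s=bot.read_state();print({k:np.round(s[k],4).tolist() for k in("time","eef_pos","tcp_rot","contact_force","finger_gap","grasp_force")})
o=np.array([.614,-.0165]);a=np.radians(2.8);R=np.array([[np.cos(a),-np.sin(a)],[np.sin(a),np.cos(a)]])
print((np.array(s["eef_pos"][:2])-o)@R)
```

```text
{'time': 7.0, 'eef_pos': [0.4701, -0.0232, 0.1207], 'tcp_rot': [179.9263, 0.0041, 92.8001], 'contact_force': [1.8598, -0.3672, 0.0399], 'finger_gap': 0.0112, 'grasp_force': 7.9995}
[-0.14407099  0.00031457]
```

{"op": "step_arm", "data": {
  "series": [
    [0, 0.03, -0.87, 0, 0, 0],
    [0, 0.1, -1.74, 0, 0, 0],
    [0, 0.23, -2.6, 0, 0, 0],
    [0, 0.42, -3.45, 0, 0, 0],
    [0, 0.65, -4.28, 0, 0, 0],
    [0, 0.93, -5.11, 0, 0, 0],
    [0, 1.26, -5.91, 0, 0, 0],
    [0, 1.64, -6.7, 0, 0, 0],
    [0, 2.06, -7.45, 0, 0, 0],
    [0, 2.53, -8.19, 0, 0, 0],
    [0, 3.05, -8.89, 0, 0, 0],
    [0, 3.6, -9.56, 0, 0, 0],
    [0, 4.19, -10.2, 0, 0, 0],
    [0, 4.82, -10.8, 0, 0, 0],
    [0, 5.49, -11.36, 0, 0, 0],
    [0, 6.18, -11.88, 0, 0, 0],
    [0, 6.91, -12.35, 0, 0, 0],
    [0, 7.3, -12.58, 0, 0, 0],
    [0, 7.3, -12.58, 0, 0, 0]
  ]
}}

```text
time: 8.9
eef_pos: [0.5429, -0.0195, 0.2458]
tcp_rot: [180.0, -0.1, 92.8]
contact_force: [6.5, -0.8, -8.1]
finger_gap: 0.0117
grasp_force: 8.0
```

Run:
```python
from h import *
from station import bot
s=bot.read_state();print({k:np.round(s[k],4).tolist() for k in("time","eef_pos","tcp_rot","contact_force","finger_gap","grasp_force")})
f=bot.grab_frame("side");cv2.imwrite("pics/side2.png",cv2.resize(f["frame"][100:250,130:330,::-1],None,fx=4,fy=4))
```

```text
{'time': 8.9, 'eef_pos': [0.5429, -0.0195, 0.2458], 'tcp_rot': [179.991, -0.056, 92.8191], 'contact_force': [6.4949, -0.755, -8.1005], 'finger_gap': 0.0117, 'grasp_force': 7.9659}
```

View pics/side2.png

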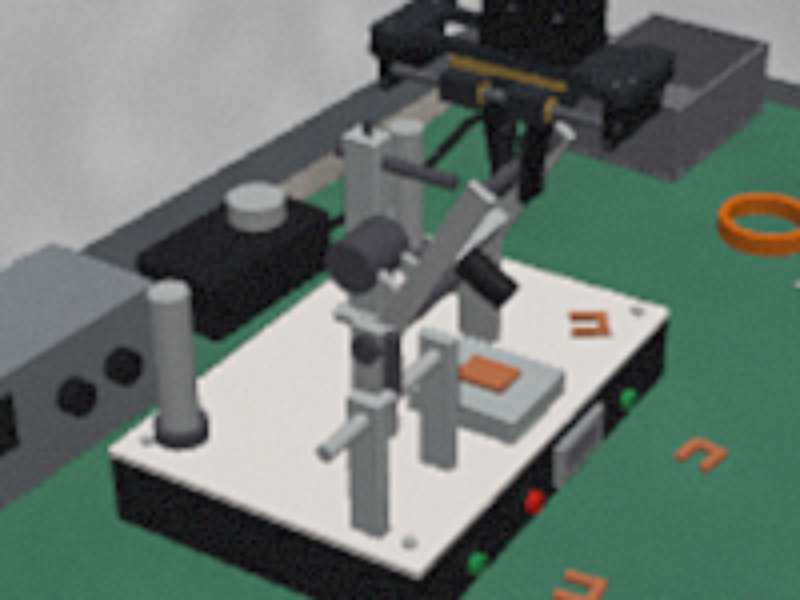

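{"op": "step_arm", "data": {
  "series": [
    [0, 0.38, -0.06, 0, 0, 0],
    [0, 0.75, -0.12, 0, 0, 0],
    [0, 1.07, -0.28, 0, 0, 0],
    [0, 1.39, -0.43, 0, 0, 0],
    [0, 1.72, -0.57, 0, 0, 0],
    [0, 2.05, -0.7, 0, 0, 0],
    [0, 2.38, -0.83, 0, 0, 0],
    [0, 2.72, -0.95, 0, 0, 0],
    [0, 3.06, -1.05, 0, 0, 0],
    [0, 3.4, -1.15, 0, 0, 0],
    [0, 3.4, -1.15, 0, 0, 0]
  ]
}}

```text
time: 10.05
eef_pos: [0.5773, -0.0178, 0.2581]
tcp_rot: [179.9, -0.0, 92.8]
contact_force: [0.1, -1.6, 5.4]
finger_gap: 0.0115
grasp_force: 7.7
```

```bash
cat > t.py <<'E'
from h import *
from station import bot
o=np.array([.614,-.0165]);a=np.radians(2.8);R=np.array([[np.cos(a),-np.sin(a)],[np.sin(a),np.cos(a)]])
s=bot.read_state();q=(np.array(s["eef_pos"][:2])-o)@R;h=s["eef_pos"][2]+.019-.14
F=np.array(s["contact_force"]);fx=(F[:2]@R)[0]
th=np.arctan2(h,-q[0]);print("th",th,"r",np.hypot(h,q[0]),"Ftan",fx*np.sin(th)+F[2]*np.cos(th),"Frad",-fx*np.cos(th)+F[2]*np.sin(th),"fy",(F[:2]@R)[1])
f=bot.grab_frame("top");w=cloud(f);q=(w[...,:2]-o)@R;X,Y,Z=q[...,0],q[...,1],w[...,2]
m=(X<.07)&(X>-.05)&(abs(Y+.055)<.012)&(abs(Z-.21)<.01);print("rod tip",np.sort(X[m])[:6])
np.savez("pics/last.npz",**f)
E
python3 t.py
```

```text
th 1.3091268574323887 r 0.1419721841461826 Ftan 1.4640298520584627 Frad 5.235745626026365 fy -1.5631901898177218
rod tip []
```

{"op": "step_arm", "data": {
  "series": [
    [0, 0.16, -0.1, 0, 0, 0],
    [0, 0.32, -0.19, 0, 0, 0],
    [0, 0.5, -0.23, 0, 0, 0],
    [0, 0.67, -0.27, 0, 0, 0],
    [0, 0.85, -0.31, 0, 0, 0],
    [0, 1.02, -0.35, 0, 0, 0],
    [0, 1.2, -0.38, 0, 0, 0],
    [0, 1.37, -0.41, 0, 0, 0],
    [0, 1.37, -0.41, 0, 0, 0]
  ]
}}

```text
time: 11.0
eef_pos: [0.5902, -0.0172, 0.2614]
tcp_rot: [-180.0, -0.0, 92.8]
contact_force: [2.1, 0.9, -7.6]
finger_gap: 0.0111
grasp_force: 8.1
```

```bash
python3 t.py
```

```text
th 1.4029467104252298 r 0.14244869389472295 Ftan 0.8119831718094099 Frad -7.8511036832175325 fy 0.7621701315055579
rod tip []
```

{"op": "step_arm", "data": {
  "series": [
    [0, 0.14, -0.01, 0, 0, 0],
    [0, 0.28, -0.02, 0, 0, 0],
    [0, 0.43, -0.03, 0, 0, 0],
    [0, 0.57, -0.04, 0, 0, 0],
    [0, 0.72, -0.05, 0, 0, 0],
    [0, 0.72, -0.05, 0, 0, 0]
  ]
}}

```text
time: 11.65
eef_pos: [0.5977, -0.0168, 0.2628]
tcp_rot: [179.9, -0.0, 92.8]
contact_force: [2.4, 1.3, -5.5]
finger_gap: 0.0114
grasp_force: 8.0
```

```bash
cat >> t.py <<'E'
cv2.imwrite("pics/top3.png",cv2.resize(f["frame"][110:230,190:340,::-1],None,fx=5,fy=5))
E
python3 t.py
```

```text
th 1.456745519494798 r 0.1427570716581321 Ftan 1.8231596621093007 Frad -5.7392438482789725 fy 1.224904409811857
rod tip []
```

View pics/top3.png

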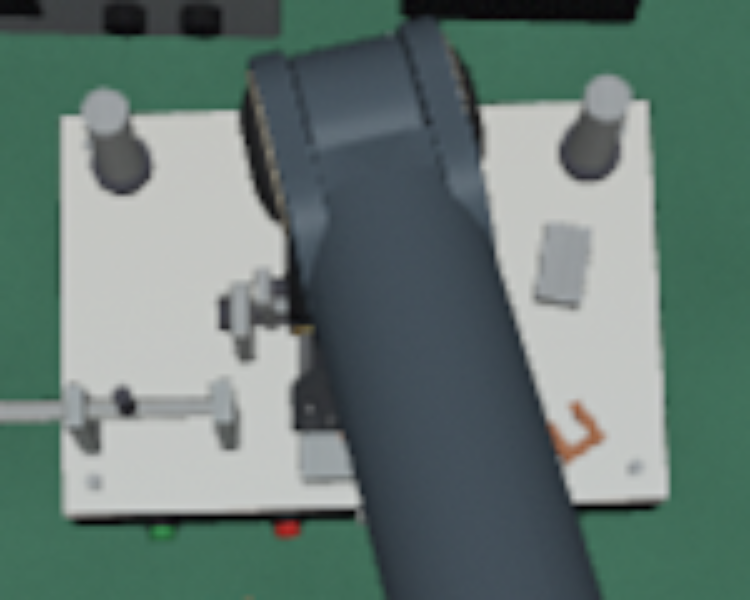

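{"op": "step_arm", "data": {
  "series": [
    [0, 0.1, -0.01, 0, 0, 0],
    [0, 0.2, -0.02, 0, 0, 0],
    [0, 0.3, -0.03, 0, 0, 0],
    [0, 0.4, -0.03, 0, 0, 0],
    [0, 0.5, -0.04, 0, 0, 0],
    [0, 0.5, -0.04, 0, 0, 0]
  ]
}}

```text
time: 12.3
eef_pos: [0.6027, -0.0166, 0.2633]
tcp_rot: [179.9, 0.0, 92.8]
contact_force: [2.6, 1.0, -1.8]
finger_gap: 0.0114
grasp_force: 8.0
```

{"op": "step_arm", "data": {
  "series": [
    [0, 0.1, 0, 0, 0, 0],
    [0, 0.2, -0.01, 0, 0, 0],
    [0, 0.3, -0.01, 0, 0, 0],
    [0, 0.3, -0.01, 0, 0, 0]
  ]
}}

```text
time: 12.7
eef_pos: [0.6057, -0.0164, 0.2633]
tcp_rot: [179.9, 0.0, 92.8]
contact_force: [1.3, 1.2, 0.1]
finger_gap: 0.0114
grasp_force: 8.0
```

{"op": "step_arm", "data": {
  "series": [
    [0, 0.1, 0, 0, 0, 0],
    [0, 0.2, 0, 0, 0, 0],
    [0, 0.3, 0, 0, 0, 0],
    [0, 0.3, 0, 0, 0, 0]
  ]
}}

```text
time: 13.1
eef_pos: [0.6087, -0.0163, 0.2633]
tcp_rot: [179.9, 0.0, 92.8]
contact_force: [3.0, -0.3, 1.7]
finger_gap: 0.011
grasp_force: 8.0
```

{"op": "step_arm", "data": {
  "series": [
    [0, 0.1, 0, 0, 0, 0],
    [0, 0.2, 0, 0, 0, 0],
    [0, 0.3, 0, 0, 0, 0],
    [0, 0.3, 0, 0, 0, 0]
  ]
}}

```text
time: 13.5
eef_pos: [0.6117, -0.0161, 0.2632]
tcp_rot: [180.0, -0.0, 92.8]
contact_force: [2.5, 0.9, 2.9]
finger_gap: 0.0115
grasp_force: 7.9
```

{"op": "step_arm", "data": {
  "series": [
    [0, 0.1, 0, 0, 0, 0],
    [0, 0.2, 0, 0, 0, 0],
    [0, 0.25, 0, 0, 0, 0],
    [0, 0.25, 0, 0, 0, 0]
  ]
}}

```text
time: 13.9
eef_pos: [0.614, -0.016, 0.2631]
tcp_rot: [180.0, -0.0, 92.8]
contact_force: [2.9, 0.6, 2.7]
finger_gap: 0.0114
grasp_force: 7.6
```

{"op": "step_arm", "data": {
  "series": [
    [0, 0.1, 0, 0, 0, 0],
    [0, 0.2, 0, 0, 0, 0],
    [0, 0.25, 0, 0, 0, 0],
    [0, 0.25, 0, 0, 0, 0]
  ]
}}

```text
time: 14.3
eef_pos: [0.6165, -0.0159, 0.263]
tcp_rot: [180.0, -0.0, 92.8]
contact_force: [1.8, 1.4, 2.8]
finger_gap: 0.0115
grasp_force: 7.8
```

{"op": "step_arm", "data": {
  "series": [
    [0, 0.1, 0, 0, 0, 0],
    [0, 0.2, 0, 0, 0, 0],
    [0, 0.25, 0, 0, 0, 0],
    [0, 0.25, 0, 0, 0, 0]
  ]
}}

```text
time: 14.7
eef_pos: [0.6171, -0.0159, 0.2629]
tcp_rot: [-179.8, 0.0, 92.8]
contact_force: [-3.3, 0.2, 5.6]
finger_gap: 0.0116
grasp_force: 7.6
```

{"op": "step_arm", "data": {
  "series": [
    [0, 0, 0, 0, 0, 0],
    [0, 0, 0, 0, 0, 0],
    [0, 0, 0, 0, 0, 0],
    [0, 0, 0, 0, 0, 0],
    [0, -0.05, 0, 0, 0, 0],
    [0, -0.1, 0, 0, 0, 0],
    [0, -0.1, 0, 0, 0, 0],
    [0, -0.1, 0, 0, 0, 0]
  ]
}}

```text
time: 15.5
eef_pos: [0.6171, -0.0159, 0.263]
tcp_rot: [-179.9, 0.0, 92.8]
contact_force: [-1.2, 0.4, 5.3]
finger_gap: 0.0111
grasp_force: 7.7
```

Run:
```python
from h import *
from station import bot
f=bot.grab_frame("side");cv2.imwrite("pics/side4.png",cv2.resize(f["frame"][80:230,150:330,::-1],None,fx=4,fy=4))
```

```text
(no output)
```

View pics/side4.png

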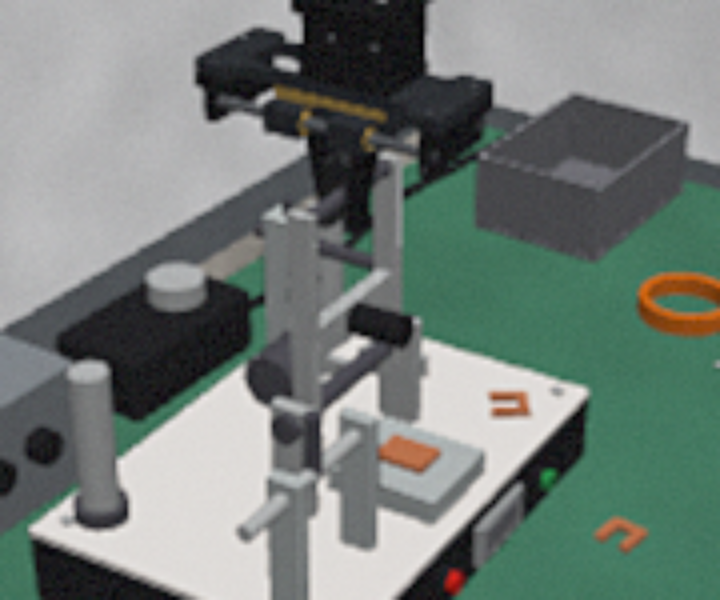

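The side view shows the arm upright, with the stop rod at (325–380, 245–262) meeting the rear of the -y plate. Letting go.

{"op": "step_arm", "data": {
  "series": [
    [0, 0, 0, 0, 0, 0],
    [0, 0, 0, 0, 0, 0],
    [0, 0, 0, 0, 0, 0],
    [0, 0, 0, 0, 0, 0],
    [0, 0, 0, 0, 0, 0],
    [0, 0, 0, 0, 0, 0]
  ],
  "claw": 0.6
}}

```text
time: 16.15
eef_pos: [0.6177, -0.0159, 0.2628]
tcp_rot: [-180.0, 0.0, 92.8]
contact_force: [-0.2, -0.7, -0.6]
finger_gap: 0.0487
grasp_force: 0.0
```

{"op": "step_arm", "data": {
  "series": [
    [0, 0, -1, 0, 0, 0],
    [0, 0, -2.5, 0, 0, 0],
    [0, 0, -4.5, 0, 0, 0],
    [0, 0, -7, 0, 0, 0],
    [0, 0, -9, 0, 0, 0],
    [0, 0, -9, 0, 0, 0],
    [0, 0, -9, 0, 0, 0]
  ]
}}

```text
time: 16.85
eef_pos: [0.6179, -0.0157, 0.3539]
tcp_rot: [179.9, 0.0, 92.8]
contact_force: [0.7, 0.0, -1.1]
finger_gap: 0.052
grasp_force: 0.0
```

Run:
```python
from h import *
from station import bot
f=bot.grab_frame("side");cv2.imwrite("pics/side5.png",cv2.resize(f["frame"][80:230,150:330,::-1],None,fx=4,fy=4))
```

```text
(no output)
```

View pics/side5.png

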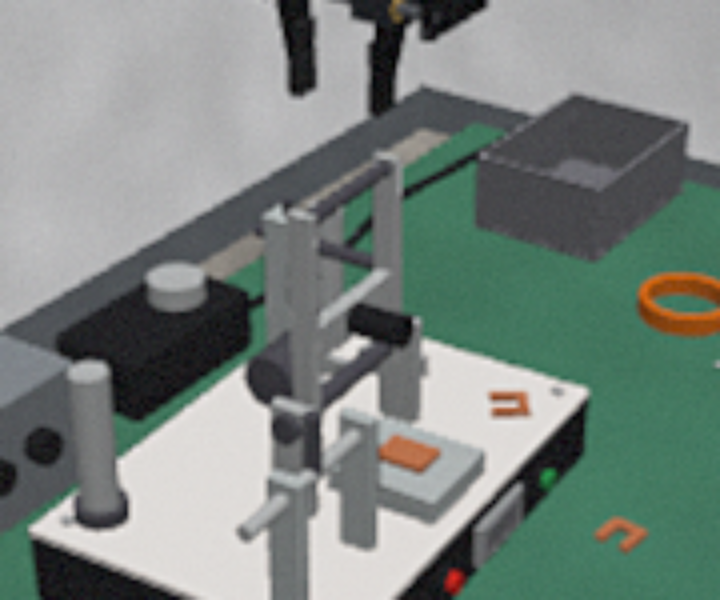

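The arm is leaning on the rod by itself, unchanged (bar at (310–385, 210–170)), and the fingers are clear above it at (290–385, 90).

```bash
python3 -c "
from station import bot
print(bot.hand_in())"
```

```text
the job is handed in; nothing more can be done
None
```

The job is handed in, with no verdict returned: the bolt is drawn back to its stop, the arm was felt onto the stop rod at about 1.6 rad, held there and released, and it now leans open by itself with the fingers clear.

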